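# Turn the back-to-front tool tray round in its bay

### The job

The black tool tray with the red pull has been shoved back to front into its bay under the bench riser. Set the small tin that stands in its way upright, wholly on the round cork mat, then draw the tray right out, turn it round, and slide it into the same bay, tail first, fully home against the back stop with the red pull sticking out in front. Keep the tray and the tin upright and leave the two other drawers, the green jar and the graver where they are.

Things in the scene. Friction and masses are not known exactly. Their poses are not given: they have to be found in the camera images.
- riser: Low wooden bench riser, fixed, 242 wide (y), 160 deep (x), 64 high, over three bays centred at y = -76, 0, +76 mm, each 62 wide between 14 mm partitions. Origin on the bench in the middle of its open front (mouth); +x points into the bays. Roof underside 50 mm above the bench, which is the bays' floor. A dish and a pot, to 84 mm high, are fixed on the roof from x = 72 mm on.
- riser_stop (a point): Middle of the riser's back stop (22 high), at x = 140 mm of the riser, 11 mm above the bench; it closes all three bays.
- tray: Black open tool tray, 56 wide (y), 150 long (x), 30 high, 4 mm walls, about 0.25 kg; red pull block 25 long, 24 wide, 4 to 34 mm high on its front. Origin on its underside; +x points to its tail. Tail face at x = +92.5, front face -57.5, tip of the pull -82.5 mm. Starts back to front in one of the bays: the tail sticks out 45 to 53 mm, the pull is under the roof.
- tray_tail (a point): Middle of the tray's tail face, 15 mm above its underside. Fully home it is at x = 140 mm of the riser.
- tray_pull (a point): Centre of the tray's red pull block, 22 mm above the tray's underside.
- drawer_b: Brown wooden drawer of the same shape and size as the tray, light wooden pull, loose, the right way round in its own bay: its body sticks out about 10 to 18 mm and its pull 25 mm more. Leave alone.
- drawer_c: Grey drawer of the same shape and size, brass pull, loose, the right way round in its own bay: its body sticks out about 10 to 18 mm and its pull 25 mm more. Leave alone.
- tin: Small round aluminium tin with a yellow lid, 45 mm diameter, 46 high, about 0.12 kg; stands upright in front of the tray's tail. Origin at the centre of its underside, z up.
- cork_mat: Round cork mat fixed flat on the bench, 100 mm diameter, 4 thick. Origin at the centre of its underside.
- jar: Closed green glass jar, 56 mm diameter, 75 high, origin at the centre of its underside. Leave alone.
- graver: Graver lying on the bench, 110 mm long along its x, mushroom-shaped wooden handle 28 mm across at -x, thin steel blade to +x; origin at mid-length on the bench. Leave alone.

How it is judged:
By the outcome, as a careful person would: the job done as asked, in the order asked, and still so for the second after the job is handed in, with the robot touching nothing.
It also fails if it takes over 67 s, if anything falls off the work surface, if the arm or the gripper's body presses on something with over 40 N, if the wrist force passes 120 N, or if a joint passes its speed limit or range.

### The arm

A 6-joint arm with a two-finger parallel gripper is mounted at the origin on the work surface. World frame = base frame: x ahead of the robot, y to its left, z up, the work surface at z = 0. Lengths are in m, angles in rad, forces in N, time in s.
With the tool pointing down it reaches from about 0.325 to 0.775 m from the base axis. Payload 9.3 kg.
Tool frame: the origin (TCP) lies on the front face of the gripper's body, between the roots of the fingers; the fingertips stand 73 mm ahead of it and the grasp point (between the pads) lies 54 mm ahead of it (bot.tip_extent is the distance from the TCP to the fingertips, in m); z points along the fingers, y is the direction in which the jaws open and shut (so a half turn about z gives the same grasp; the last joint's range is limited). The gripper opens to 85 mm and grips with 20 to 120 N. Pads are 22 mm wide; open, the fingers measure 114 mm over their backs; the gripper's body (76 mm by 85 mm) begins 54 mm behind the grasp point. The pads swing forward as they close: fully open they stand 13 mm farther back than shut.
Start: joints at [-1.298, 0.259, 0.021, 1.334, 0, 1.418], TCP at [0.227, -0.501, 0.304] pointing down, gripper open.
Joint ranges: [-3.04, 3.04], [-0.91, 1.82], [-1.04, 1.36], [-1.92, 1.95], [-1.52, 1.45], [-3.14, 3.14]. Speed limits (rad/s): [2.22, 2.22, 2.79, 3.14, 3.14, 3.14].

### API

Orientations are given as a 3x3 rotation matrix whose columns are the frame's x, y, z axes.
In Python, from rig import bot, read_camera, calibration gives the robot as it stands.
- The arm moves only by the tool send_rows, never from a script. Its argument "steps" is a list of rows, each an object of numbers: "tx", "ty", "tz": the shift along the tool's x, y, z in cm; "ax", "ay", "az": the turn, a rotation vector about the tool's x, y, z in degrees; "jaw": the opening, from -1 (shut) to 1 (fully open). A call has 1 to 8 rows; each row shifts and turns the pose as measured when the row begins, along the tool's axes as they then stand; what a row does not reach is not made up. A row lasts 1/8 s, in which the tool goes at most 62.5 mm and 10.7 degrees, less where a joint would pass 70% of its speed; a pose out of reach is approached as far as the arm can. A call with a gripper value outside its range is refused whole. The fingers move at their own pace and stop on an object; the grip force is fixed at half the most. Time passes only in rows, so rows that do not move let the fingers close. It gives the time, the measured TCP pose, the force and the opening at its end, in the units of the state.
- bot.observe(): the state, without advancing time (a new reading comes with each control period).
- read_camera(name): name is "scene" or "top" or "wrist"; returns (picture, depth): 480x640x3 uint8, red, green, blue; 480x640 float32, m along the optical axis (not along the pixel's ray), 0 where there is no reading.
- calibration(name): a dict with "mtx" (3x3 intrinsics, pixels), "world_from_camera" (4x4, takes a point from camera to world coordinates); the wrist camera has in their place "mount" (4x4, takes a point from camera to tool coordinates, whose origin is the TCP and whose axes are the flange's). Camera axes: x right, y up, looking along -z (the intrinsics and any distortion apply to the point x, -y, -z); pixel columns grow to the right and rows downward; lengths in m; the calibration is good to about 2 mm. A picture is of the moment at which its call begins: read the wrist's pose just before it. calibration takes no time and is no camera call.
- bot.job_done(): hands the job in, once; it reports no verdict.
The state is a dict: "time_s": time; "q": joint angles; "joint_velocities": joint speeds; "effort": joint torques, N m; "eef_pos": TCP position; "tcp_rot": TCP orientation; "contact_force": force on the tool from outside, world axes, zero at the start; "torque": the same for the moment, N m; "width": finger opening in m.
Only numpy, scipy, OpenCV 4.12 (cv2) and the standard library are available. Lean on these libraries where they do the work, as an engineer would, in place of code of your own. Each camera call takes 0.05 s, during which the arm holds its last target. There are 200 camera calls.

## Working session

There is one attempt and no reset: what is moved stays moved. The work goes in short steps, Python scripts to look and compute and a tool call to move; the robot and the scene stay as the last step left them, time stands still between calls to the robot, and variables do not carry over. Pictures are saved under pics/ and viewed, about 8 in all and at most 12, crops included, and the job is handed in when it is done.

Besides the shell and the picture viewer there is one more tool, called after "Emit:" by a JSON object that holds its "fn" and its "kwargs", one argument or row to a line. send_rows: Moves the arm, as the interface text tells. Its arguments: {"type":"object","properties":{"steps":{"type":"array"}},"required":["steps"]}

```bash
ls; mkdir -p pics; python3 - <<'E'
from rig import bot, read_camera, calibration
import cv2, numpy as np
s=bot.observe(); print(s['time_s'],s['eef_pos'],np.round(s['tcp_rot'],3).tolist(),s['width'],s['contact_force'])
for n in ('top','scene'):
    p,d=read_camera(n); np.savez(f'pics/{n}0.npz',p=p,d=d); cv2.imwrite(f'pics/{n}0.png',p[...,::-1])
    c=calibration(n); print(n,{k:np.round(v,4).tolist() if not isinstance(v,str) else v for k,v in c.items()})
print({k:np.round(v,4).tolist() for k,v in calibration('wrist').items()})
E
```

```text
pics
0.0 [ 0.22711109 -0.50071221  0.30325918] [[0.911, 0.413, -0.0], [0.413, -0.911, 0.001], [0.0, -0.001, -1.0]] 0.08534559005226366 [-0.25484422 -0.02158136  0.36527613]
top {'mtx': [[470.4284, 0.0, 322.4146], [0.0, 470.4284, 239.6597], [0.0, 0.0, 1.0]], 'world_from_camera': [[-0.0291, 0.9864, -0.1616, 0.4676], [-0.9994, -0.0316, -0.0131, 0.0098], [-0.018, 0.1611, 0.9868, 0.9251], [0.0, 0.0, 0.0, 1.0]]}
scene {'mtx': [[611.0109, 0.0, 328.4495], [0.0, 611.0109, 247.0731], [0.0, 0.0, 1.0]], 'world_from_camera': [[0.4502, -0.5714, 0.6862, 1.6137], [0.8929, 0.2843, -0.3492, -0.5086], [0.0044, 0.7699, 0.6382, 0.9676], [0.0, 0.0, 0.0, 1.0]]}
{'mtx': [[417.4112, 0.0, 318.3633], [0.0, 417.4112, 239.4892], [0.0, 0.0, 1.0]], 'mount': [[-0.0007, 0.9543, 0.2987, 0.0764], [1.0, 0.0009, -0.0006, -0.0003], [-0.0008, 0.2987, -0.9543, -0.0701], [0.0, 0.0, 0.0, 1.0]]}
```

View pics/top0.png

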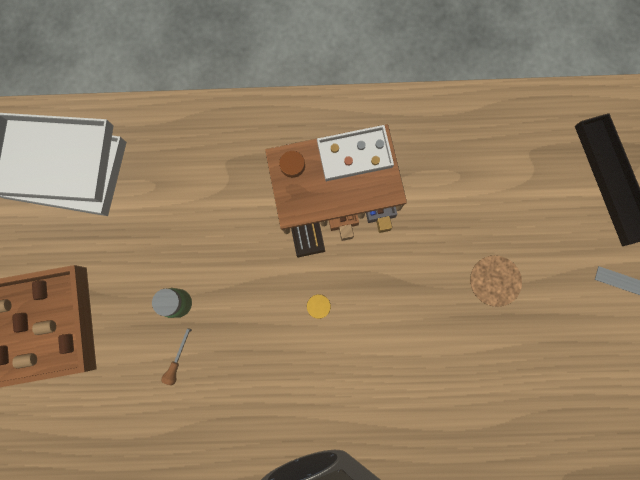

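View pics/scene0.png

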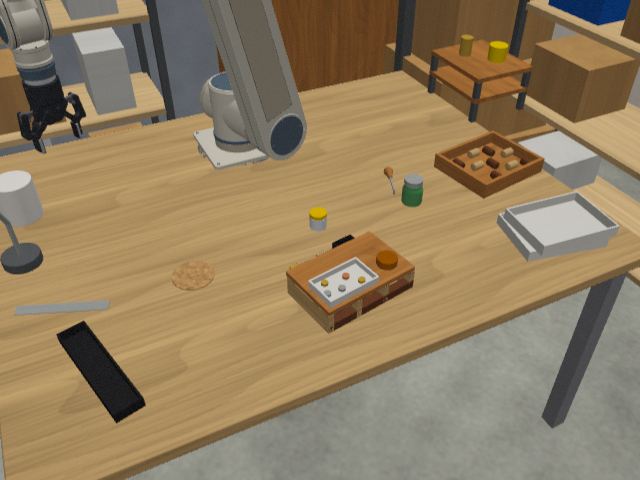

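The top view shows the riser at about (335,175). Its mouth faces the robot, and the black tray sticks out of the left bay at about (308,238). The tin lid is at (319,306), the mat at (496,280), the jar at (170,302) and the graver at (177,357). The black bar on the right is a decoy.

```bash
cat > h.py <<'E'
from rig import bot, read_camera, calibration
import cv2, numpy as np
def ray(n,uv,z,T=None):
    c=calibration(n); K=c['mtx']; T=c['world_from_camera'] if T is None else T
    uv=np.atleast_2d(np.float64(uv)); d=np.c_[(uv[:,0]-K[0,2])/K[0,0],-(uv[:,1]-K[1,2])/K[1,1],-np.ones(len(uv))]@T[:3,:3].T
    o=T[:3,3]; return o+d*((z-o[2])/d[:,2])[:,None]
def wristT(s):
    M=np.eye(4); M[:3,:3]=s['tcp_rot']; M[:3,3]=s['eef_pos']; return M@calibration('wrist')['mount']
def cloud(n,d,T=None):
    c=calibration(n); K=c['mtx']; T=c['world_from_camera'] if T is None else T
    v,u=np.mgrid[:480,:640]; P=np.stack([(u-K[0,2])/K[0,0]*d,-(v-K[1,2])/K[1,1]*d,-d],-1)
    return P@T[:3,:3].T+T[:3,3]
def blob(mask):
    n,l,st,ce=cv2.connectedComponentsWithStats(mask.astype(np.uint8)); i=1+np.argmax(st[1:,4]); return l==i,ce[i],st[i]
E
python3 - <<'E'
from h import *
f=np.load('pics/top0.npz'); p,d=f['p'],f['d']; C=cloud('top',d)
hsv=cv2.cvtColor(p,cv2.COLOR_RGB2HSV)
m,ce,st=blob((hsv[...,0]>20)&(hsv[...,0]<32)&(hsv[...,1]>190)&(hsv[...,2]>150)&(np.arange(480)[:,None]>280)&(np.arange(480)[:,None]<330)); print('tin',ce,st,ray('top',ce,.046), np.median(C[m],0))
f2=np.load('pics/scene0.npz');h2=cv2.cvtColor(f2['p'],cv2.COLOR_RGB2HSV)
m,ce,st=blob((h2[...,0]>20)&(h2[...,0]<34)&(h2[...,1]>190)&(h2[...,2]>150)&(np.arange(640)<400)&(np.arange(480)[:,None]>150)); print('tin scene',ce,st,ray('scene',ce,.046))
R=p.copy(); roi=np.zeros((480,640),bool); roi[245:320,460:535]=1
hh=C[...,2]; print('bench z',np.median(hh[330:400,350:500]))
# mat by colour: different from bench
lab=cv2.cvtColor(p,cv2.COLOR_RGB2LAB).astype(int)
print(lab[280,496],lab[330,430])
m,ce,st=blob(roi&(lab[...,1]>lab[330,430][1]+4)); print('mat',ce,st,ray('top',ce,.004))
cnt=max(cv2.findContours(m.astype(np.uint8),0,2)[0],key=len); (c,r)=cv2.minEnclosingCircle(cnt); print('mat circ',c,r,ray('top',c,.004))
# riser roof from depth
zz=np.abs(hh-.064)<.006; zz[:,:255]=0; zz[:,420:]=0; zz[:110]=0; zz[235:]=0
m,ce,st=blob(zz); print('roof',st); pts=C[m][:,:2]
rc=cv2.minAreaRect(pts.astype(np.float32)*1000); print(rc, cv2.boxPoints(rc).tolist())
print('corners manual',ray('top',[(281,228),(405,205),(388,127),(266,148)],.064).round(3).tolist())
# tray
t=(p.max(-1)<60); t[:,:285]=0;t[:,335:]=0;t[:220]=0;t[270:]=0
m,ce,st=blob(t); print('tray',ce,st); pts=C[m]; print(pts[:,2].min(),pts[:,2].max()); 
print('tail corners',ray('top',[(297,256),(324,250)],.03).round(3).tolist())
print('jar',ray('top',(166,302),.075),'graver',ray('top',[(169,378),(189,330)],.01).tolist())
crop=cv2.resize(p[190:320,260:420],None,fx=5,fy=5,interpolation=cv2.INTER_CUBIC)[...,:600,:] if 0 else cv2.resize(p[195:315,270:420],None,fx=5,fy=4.999,interpolation=cv2.INTER_CUBIC)
cv2.imwrite('pics/crop1.png',crop[...,::-1])
E
```

```text
Traceback (most recent call last):
  File "h.py", line 14, in blob
    n,l,st,ce=cv2.connectedComponentsWithStats(mask.astype(np.uint8)); i=1+np.argmax(st[1:,4]); return l==i,ce[i],st[i]
                                                                           ~~~~~~~~~^^^^^^^^^^
ValueError: attempt to get argmax of an empty sequence
```

```bash
cat > m.py <<'E'
from h import *
f=np.load('pics/top0.npz'); p,d=f['p'],f['d']; C=cloud('top',d)
hsv=cv2.cvtColor(p,cv2.COLOR_RGB2HSV)
print(hsv[306,319])
rows=np.arange(480)[:,None]; cols=np.arange(640)
m,ce,st=blob((hsv[...,0]>15)&(hsv[...,0]<34)&(hsv[...,1]>180)&(rows>285)&(rows<330)&(cols>290)&(cols<345)); print('tin',ce,st,ray('top',ce,.046), np.median(C[m],0))
f2=np.load('pics/scene0.npz');h2=cv2.cvtColor(f2['p'],cv2.COLOR_RGB2HSV)
m,ce,st=blob((h2[...,0]>15)&(h2[...,0]<34)&(h2[...,1]>190)&(np.abs(cols-318)<20)&(np.abs(rows-214)<12)); print('tin scene',ce,st,ray('scene',ce,.046))
hh=C[...,2]; print('bench z',np.median(hh[330:400,350:500]))
lab=cv2.cvtColor(p,cv2.COLOR_RGB2LAB).astype(int)
roi=np.zeros((480,640),bool); roi[245:320,460:535]=1
print(lab[280,496],lab[330,430])
m=roi&(lab[...,1]>lab[330,430][1]+4)
m,ce,st=blob(cv2.morphologyEx(m.astype(np.uint8),cv2.MORPH_CLOSE,np.ones((5,5)))); print('mat',ce,st,ray('top',ce,.004))
zz=np.abs(hh-.064)<.006; zz[:,:255]=0; zz[:,420:]=0; zz[:110]=0; zz[235:]=0
m,ce,st=blob(zz); print('roof',st); pts=C[m][:,:2]
rc=cv2.minAreaRect(pts.astype(np.float32)*1000); print(rc, cv2.boxPoints(rc).tolist())
print('corners manual',ray('top',[(281,228),(405,205),(388,127),(266,148)],.064).round(3).tolist())
print('tail corners',ray('top',[(297,256),(324,250)],.03).round(3).tolist())
print('jar',ray('top',(166,302),.075),'graver',ray('top',[(169,378),(189,330)],.01).tolist())
crop=cv2.resize(p[195:315,270:420],(750,600),interpolation=cv2.INTER_CUBIC)
cv2.imwrite('pics/crop1.png',crop[...,::-1])
E
python3 m.py
```

```text
[ 21 166 201]Traceback (most recent call last):
  File "m.py", line 6, in <module>
    m,ce,st=blob((hsv[...,0]>15)&(hsv[...,0]<34)&(hsv[...,1]>180)&(rows>285)&(rows<330)&(cols>290)&(cols<345)); print('tin',ce,st,ray('top',ce,.046), np.median(C[m],0))
            ~~~~^^^^^^^^^^^^^^^^^^^^^^^^^^^^^^^^^^^^^^^^^^^^^^^^^^^^^^^^^^^^^^^^^^^^^^^^^^^^^^^^^^^^^^^^^^^^^^
  File "h.py", line 14, in blob
    n,l,st,ce=cv2.connectedComponentsWithStats(mask.astype(np.uint8)); i=1+np.argmax(st[1:,4]); return l==i,ce[i],st[i]
                                                                           ~~~~~~~~~^^^^^^^^^^
    return _wrapfunc(a, 'argmax', axis=axis, out=out, **kwds)
    return bound(*args, **kwds)
ValueError: attempt to get argmax of an empty sequence
```

```bash
sed -i 's/,1\]>180/,1]>140/; s/,1\]>190/,1]>140/' m.py; python3 m.py
```

```text
[ 21 166 201]
tin [318.19777778 306.18444444] [307 294  24  25 450] [[0.48707557 0.03293885 0.046     ]] [0.48713763 0.03311247 0.04624964]
tin scene [317.53768844 212.80904523] [309 206  18  14 199] [[0.48896349 0.03214493 0.046     ]]
bench z 0.0003389511870627304
[149 138 154] [146 134 151]
mat [498.4375 289.3125] [493 286  12   7  32] [[ 0.51006806 -0.31606609  0.004     ]]
roof [ 265  124  142  106 6863]
((731.9110717773438, -5.8090362548828125), (160.92442321777344, 242.3239288330078), 10.007233619689941) [[631.618408203125, 99.52742004394531], [673.7276611328125, -139.1097412109375], [832.2037353515625, -111.14549255371094], [790.094482421875, 127.49166870117188]]
corners manual [[0.633, 0.098, 0.064], [0.669, -0.135, 0.064], [0.824, -0.111, 0.064], [0.79, 0.124, 0.064]]
tail corners [[0.584, 0.071, 0.03], [0.594, 0.019, 0.03]]
jar [[0.50200102 0.3064044  0.075     ]] graver [[0.3616923210362722, 0.3198390603428385, 0.010000000000000009], [0.4498989751356953, 0.2833194594383462, 0.010000000000000009]]
```

View pics/crop1.png

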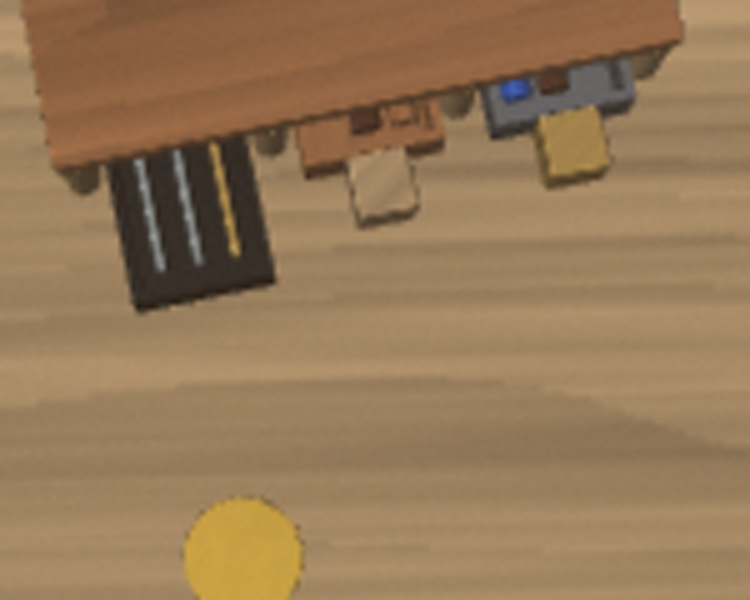

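The crop confirms that the tray's tail (135..275, 305..280 in the crop) sticks out of the +y bay. The brown and grey drawers sit in the middle and right bays. The roof rectangle measures 161×242 mm with a yaw of 10.0°, which matches the given size.

```bash
python3 - <<'E'
from h import *
print(bot.tip_extent, ray('top',(496,280.5),.004), ray('scene',(193.5,276),.004))
s=bot.observe(); R=s['tcp_rot']; p=s['eef_pos']
a=np.radians(10); u=np.array([np.cos(a),np.sin(a),0]); v=np.array([-np.sin(a),np.cos(a),0])
print('q',s['q'])
d=np.array([.488,.033,.15])-p; print('to tin in current tool axes cm',R.T@d*100, 'in yaw10 axes', d@u*100, -d@v*100)
ctr=np.array([.7319,-.0058,0]); org=ctr-.080*u; print('riser org',org)
for n,w in (('tin',[.488,.033,0]),('tailL',[.584,.071,0]),('tailR',[.594,.019,0]),('tcp',p)): 
    r=np.array(w)-org; print(n,r@u,r@v)
E
```

```text
0.0726 [[ 0.52723344 -0.31287939  0.004     ]] [[ 0.53178519 -0.31105883  0.004     ]]
q [-1.29761960e+00  2.59150680e-01  2.08453813e-02  1.33368562e+00
 -2.16289599e-05  1.41821514e+00]
to tin in current tool axes cm [ 45.80143046 -37.81669677  15.38428006] in yaw10 axes 34.96064444274446 -48.03361277530062
riser org [ 0.65311538 -0.01969185  0.        ]
tin -0.15345706166620063 0.08056333134983798
tailL -0.05231688662568534 0.10131580090827656
tailR -0.05149851433424363 0.04836931597497245
tcp -0.5030635060936453 -0.3997727964031682
```

Emit:
{"fn": "send_rows", "kwargs": {
  "steps": [
    {"tx":4.58,"ty":-3.78,"tz":0.8,"jaw":1},
    {"tx":4.58,"ty":-3.78,"tz":0.8},
    {"tx":4.58,"ty":-3.78,"tz":0.8},
    {"tx":4.58,"ty":-3.78,"tz":0.8},
    {"tx":4.58,"ty":-3.78,"tz":0.8},
    {"tx":4.58,"ty":-3.78,"tz":0.8},
    {"tx":4.58,"ty":-3.78,"tz":0.8},
    {"tx":4.58,"ty":-3.78,"tz":0.8}
  ]
}}

```text
invalid input at $.steps[0]: expected keys tx, ty, tz, ax, ay, az, jaw
```

```bash
cat > st.py <<'E'
from h import *
import sys
def rel(t,s=None):
    s=s or bot.observe(); R=s['tcp_rot']; p=s['eef_pos']
    print('t %.2f pos'%s['time_s'],np.round(p,4),'yaw %.2f'%np.degrees(np.arctan2(R[1,0],R[0,0])),'z',np.round(R[:,2],3),'w %.4f'%s['width'],'F',np.round(s['contact_force'],1),'q',np.round(s['q'],2))
    a=np.radians(10); B=np.array([[np.cos(a),np.sin(a),0],[-np.sin(a),np.cos(a),0],[0,0,1]])
    org=np.array([.65312,-.01969,0]); print('riser mm',np.round(B@(p-org)*1000,1))
    if t is not None:
        d=np.array(t)-p; print('tool cm',np.round(R.T@d*100,2))
if __name__=='__main__': rel(eval(sys.argv[1]) if len(sys.argv)>1 else None)
E
python3 st.py [.488,.033,.15]
```

```text
t 0.10 pos [ 0.2271 -0.5007  0.3033] yaw 24.39 z [-0.     0.001 -1.   ] w 0.0857 F [0.9 0.  0.7] q [-1.3   0.26  0.02  1.33 -0.    1.42]
riser mm [-503.1 -399.8  303.3]
tool cm [ 45.8  -37.82  15.38]
```

All keys are needed.

Emit:
{"fn": "send_rows", "kwargs": {
  "steps": [
    {"tx":4.58,"ty":-3.78,"tz":0.8,"ax":0,"ay":0,"az":0,"jaw":1},
    {"tx":4.58,"ty":-3.78,"tz":0.8,"ax":0,"ay":0,"az":0,"jaw":1},
    {"tx":4.58,"ty":-3.78,"tz":0.8,"ax":0,"ay":0,"az":0,"jaw":1},
    {"tx":4.58,"ty":-3.78,"tz":0.8,"ax":0,"ay":0,"az":0,"jaw":1},
    {"tx":4.58,"ty":-3.78,"tz":0.8,"ax":0,"ay":0,"az":0,"jaw":1},
    {"tx":4.58,"ty":-3.78,"tz":0.8,"ax":0,"ay":0,"az":0,"jaw":1},
    {"tx":4.58,"ty":-3.78,"tz":0.8,"ax":0,"ay":0,"az":0,"jaw":1},
    {"tx":4.58,"ty":-3.78,"tz":0.8,"ax":0,"ay":0,"az":0,"jaw":1}
  ]
}}

```text
time_s: 1.1
eef_pos: [0.4402, -0.065, 0.2361]
tcp_rot: [[0.914, 0.405, -0.0], [0.405, -0.914, 0.003], [0.001, -0.003, -1.0]]
contact_force: [0.6, -1.1, 0.1]
width: 0.0854
```

```bash
python3 st.py [.488,.033,.15]
```

```text
t 1.10 pos [ 0.4402 -0.065   0.2361] yaw 23.91 z [-0.     0.003 -1.   ] w 0.0854 F [ 0.6 -1.1  0.1] q [-0.34  0.11 -0.34  1.12  0.    2.39]
riser mm [-217.5   -7.6  236.1]
tool cm [ 8.33 -7.    8.63]
```

Emit:
{"fn": "send_rows", "kwargs": {
  "steps": [
    {"tx":4.2,"ty":-3.5,"tz":2,"ax":0,"ay":0,"az":0,"jaw":1},
    {"tx":4.2,"ty":-3.5,"tz":2,"ax":0,"ay":0,"az":0,"jaw":1},
    {"tx":0,"ty":0,"tz":1,"ax":0,"ay":0,"az":7,"jaw":1},
    {"tx":0,"ty":0,"tz":2,"ax":0,"ay":0,"az":7,"jaw":1},
    {"tx":0,"ty":0,"tz":1,"ax":0,"ay":0,"az":0,"jaw":1}
  ]
}}

```text
time_s: 1.72
eef_pos: [0.4904, 0.042, 0.1529]
tcp_rot: [[0.985, 0.175, -0.001], [0.175, -0.985, 0.003], [-0.001, -0.003, -1.0]]
contact_force: [-0.7, -0.1, -0.1]
width: 0.0853
```

```bash
python3 st.py [.488,.033,.083]
```

```text
t 1.73 pos [0.4904 0.042  0.1529] yaw 10.07 z [-0.001  0.003 -1.   ] w 0.0853 F [-0.7 -0.1 -0.1] q [-0.09  0.26 -0.39  0.93  0.    2.88]
riser mm [-149.5   89.   152.9]
tool cm [-0.39  0.87  6.98]
```

Emit:
{"fn": "send_rows", "kwargs": {
  "steps": [
    {"tx":-0.4,"ty":0.8,"tz":2.0,"ax":0,"ay":0,"az":0,"jaw":1},
    {"tx":0,"ty":0,"tz":3.0,"ax":0,"ay":0,"az":0,"jaw":1},
    {"tx":0,"ty":0,"tz":1.5,"ax":0,"ay":0,"az":0,"jaw":1},
    {"tx":0,"ty":0,"tz":0,"ax":0,"ay":0,"az":0,"jaw":0.1},
    {"tx":0,"ty":0,"tz":0,"ax":0,"ay":0,"az":0,"jaw":-0.3},
    {"tx":0,"ty":0,"tz":0,"ax":0,"ay":0,"az":0,"jaw":-0.3},
    {"tx":0,"ty":0,"tz":0,"ax":0,"ay":0,"az":0,"jaw":-0.3}
  ]
}}

```text
time_s: 2.6
eef_pos: [0.4886, 0.032, 0.088]
tcp_rot: [[0.982, 0.187, 0.001], [0.187, -0.982, 0.002], [0.002, -0.002, -1.0]]
contact_force: [-0.5, -0.4, -1.0]
width: 0.0433
```

```bash
python3 st.py [.53,-.312,.2]
```

```text
t 2.60 pos [0.4886 0.032  0.088 ] yaw 10.78 z [ 0.001  0.002 -1.   ] w 0.0433 F [-0.5 -0.4 -1. ] q [-0.11  0.33 -0.49  0.76  0.    2.85]
riser mm [-153.1   79.5   88. ]
tool cm [ -2.34  34.55 -11.28]
```

Emit:
{"fn": "send_rows", "kwargs": {
  "steps": [
    {"tx":0,"ty":0,"tz":-4,"ax":0,"ay":0,"az":0,"jaw":-0.4},
    {"tx":-0.3,"ty":5,"tz":-1,"ax":0,"ay":0,"az":0,"jaw":-0.4},
    {"tx":-0.3,"ty":5,"tz":0,"ax":0,"ay":0,"az":0,"jaw":-0.4},
    {"tx":-0.3,"ty":5,"tz":0,"ax":0,"ay":0,"az":0,"jaw":-0.4},
    {"tx":-0.3,"ty":5,"tz":0,"ax":0,"ay":0,"az":0,"jaw":-0.4},
    {"tx":-0.3,"ty":5,"tz":0,"ax":0,"ay":0,"az":0,"jaw":-0.4},
    {"tx":-0.3,"ty":5,"tz":0,"ax":0,"ay":0,"az":0,"jaw":-0.4},
    {"tx":-0.3,"ty":4,"tz":0,"ax":0,"ay":0,"az":0,"jaw":-0.4}
  ]
}}

```text
time_s: 3.6
eef_pos: [0.5342, -0.3136, 0.1419]
tcp_rot: [[0.981, 0.196, 0.005], [0.196, -0.981, 0.001], [0.005, 0.0, -1.0]]
contact_force: [1.1, 0.1, -1.2]
width: 0.0435
```

```bash
python3 st.py [.53,-.312,.094]
```

```text
t 3.60 pos [ 0.5342 -0.3136  0.1419] yaw 11.29 z [ 0.005  0.001 -1.   ] w 0.0435 F [ 1.1  0.1 -1.2] q [-0.67  0.46 -0.1   1.01  0.    2.28]
riser mm [-168.1 -268.8  141.9]
tool cm [-0.41 -0.24  4.79]
```

Emit:
{"fn": "send_rows", "kwargs": {
  "steps": [
    {"tx":-0.4,"ty":0,"tz":2.5,"ax":0,"ay":-0.3,"az":0,"jaw":-0.4},
    {"tx":0,"ty":0,"tz":1.6,"ax":0,"ay":0,"az":0,"jaw":-0.4},
    {"tx":0,"ty":0,"tz":0,"ax":0,"ay":0,"az":0,"jaw":-0.4}
  ]
}}

```text
time_s: 3.98
eef_pos: [0.5305, -0.3178, 0.0999]
tcp_rot: [[0.981, 0.193, 0.001], [0.193, -0.981, -0.001], [0.001, 0.002, -1.0]]
contact_force: [0.8, -0.5, -1.2]
width: 0.0436
```

```bash
python3 st.py [.53,-.312,.092]
```

```text
t 3.98 pos [ 0.5305 -0.3178  0.0999] yaw 11.11 z [ 0.001 -0.001 -1.   ] w 0.0436 F [ 0.8 -0.5 -1.2] q [-0.68  0.49 -0.16  0.92 -0.    2.27]
riser mm [-172.6 -272.3   99.9]
tool cm [ 0.07 -0.58  0.79]
```

Emit:
{"fn": "send_rows", "kwargs": {
  "steps": [
    {"tx":0,"ty":-0.5,"tz":0.3,"ax":0,"ay":0,"az":0,"jaw":-0.4},
    {"tx":0,"ty":0,"tz":0.4,"ax":0,"ay":0,"az":0,"jaw":-0.4},
    {"tx":0,"ty":0,"tz":0.1,"ax":0,"ay":0,"az":0,"jaw":-0.4}
  ]
}}

```text
time_s: 4.35
eef_pos: [0.5304, -0.3114, 0.0933]
tcp_rot: [[0.981, 0.195, 0.003], [0.195, -0.981, -0.003], [0.003, 0.003, -1.0]]
contact_force: [-0.8, 0.4, -1.7]
width: 0.043
```

```bash
python3 st.py [.53,-.312,.092]
```

```text
t 4.35 pos [ 0.5304 -0.3114  0.0933] yaw 11.24 z [ 0.003 -0.003 -1.   ] w 0.0430 F [-0.8  0.4 -1.7] q [-0.67  0.5  -0.18  0.9  -0.    2.28]
riser mm [-171.5 -266.    93.3]
tool cm [-0.05  0.05  0.13]
```

Emit:
{"fn": "send_rows", "kwargs": {
  "steps": [
    {"tx":0,"ty":0,"tz":0.15,"ax":0,"ay":0,"az":0,"jaw":-0.4},
    {"tx":0,"ty":0,"tz":0,"ax":0,"ay":0,"az":0,"jaw":0.4},
    {"tx":0,"ty":0,"tz":0,"ax":0,"ay":0,"az":0,"jaw":0.8},
    {"tx":0,"ty":0,"tz":0,"ax":0,"ay":0,"az":0,"jaw":0.8},
    {"tx":0,"ty":0,"tz":-3,"ax":0,"ay":0,"az":0,"jaw":0.8},
    {"tx":0,"ty":0,"tz":-5,"ax":0,"ay":0,"az":0,"jaw":0.7},
    {"tx":0,"ty":-5,"tz":-1,"ax":0,"ay":0,"az":0,"jaw":0.7},
    {"tx":0,"ty":-5,"tz":0,"ax":0,"ay":0,"az":0,"jaw":0.7}
  ]
}}

```text
time_s: 5.35
eef_pos: [0.5113, -0.2143, 0.1845]
tcp_rot: [[0.982, 0.191, 0.005], [0.191, -0.982, -0.004], [0.005, 0.005, -1.0]]
contact_force: [0.8, 0.6, 0.1]
width: 0.0722
```

```bash
python3 - <<'E'
from h import *
from st import rel
# grasp at riser x=-36, y=75
a=np.radians(10); u=np.array([np.cos(a),np.sin(a)]); v=np.array([-u[1],u[0]]); t=np.array([.65312,-.01969])-.036*u+.075*v
rel([*t,.15])
s=bot.observe()
p,d=read_camera('wrist'); cv2.imwrite('pics/w1.png',p[...,::-1])
p,d=read_camera('top'); cv2.imwrite('pics/t1.png',p[...,::-1])
E
```

```text
t 5.35 pos [ 0.5113 -0.2143  0.1845] yaw 11.00 z [ 0.005 -0.004 -1.   ] w 0.0722 F [0.8 0.6 0.1] q [-0.55  0.32 -0.2   1.04 -0.    2.4 ]
riser mm [-173.4 -167.   184.5]
tool cm [ 14.15 -23.98   3.4 ]
```

View pics/w1.png

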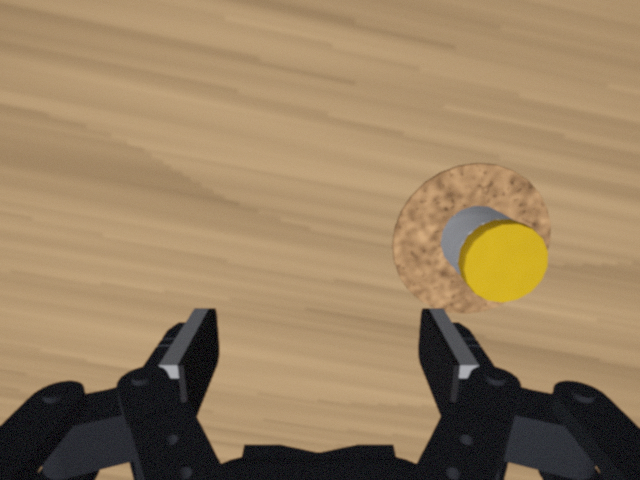

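The wrist view shows the tin upright on the mat: its base is at about (485,243) and the mat centre at about (471,238), so it is well inside. Next is the tray's tail.

Emit:
{"fn": "send_rows", "kwargs": {
  "steps": [
    {"tx":2.3,"ty":-4,"tz":0,"ax":0.2,"ay":-0.3,"az":1,"jaw":0.6},
    {"tx":2.3,"ty":-4,"tz":0,"ax":0,"ay":0,"az":0,"jaw":0.6},
    {"tx":2.3,"ty":-4,"tz":0.5,"ax":0,"ay":0,"az":0,"jaw":0.6},
    {"tx":2.3,"ty":-4,"tz":0.5,"ax":0,"ay":0,"az":0,"jaw":0.6},
    {"tx":2.3,"ty":-4,"tz":0.5,"ax":0,"ay":0,"az":0,"jaw":0.6},
    {"tx":2,"ty":-3,"tz":0.5,"ax":0,"ay":0,"az":0,"jaw":0.6},
    {"tx":0,"ty":0,"tz":0,"ax":0,"ay":0,"az":0,"jaw":0.6}
  ]
}}

```text
time_s: 6.32
eef_pos: [0.6068, 0.0443, 0.1644]
tcp_rot: [[0.985, 0.174, 0.002], [0.174, -0.985, -0.002], [0.002, 0.003, -1.0]]
contact_force: [-1.0, -0.5, -0.5]
width: 0.0681
```

```bash
python3 - <<'E'
from h import *
from st import rel
a=np.radians(10); u=np.array([np.cos(a),np.sin(a)]); v=np.array([-u[1],u[0]]); t=np.array([.65312,-.01969])-.036*u+.075*v
rel([*t,.078])
s=bot.observe(); T=wristT(s)
p,d=read_camera('wrist'); cv2.imwrite('pics/w2.png',p[...,::-1]); np.savez('pics/w2.npz',p=p,d=d,T=T)
E
```

```text
t 6.33 pos [0.6068 0.0443 0.1644] yaw 10.05 z [ 0.002 -0.002 -1.   ] w 0.0681 F [-1.  -0.5 -0.5] q [-0.06  0.43 -0.09  1.05 -0.    2.9 ]
riser mm [-34.5  71.1 164.4]
tool cm [-0.17 -0.42  8.64]
```

View pics/w2.png

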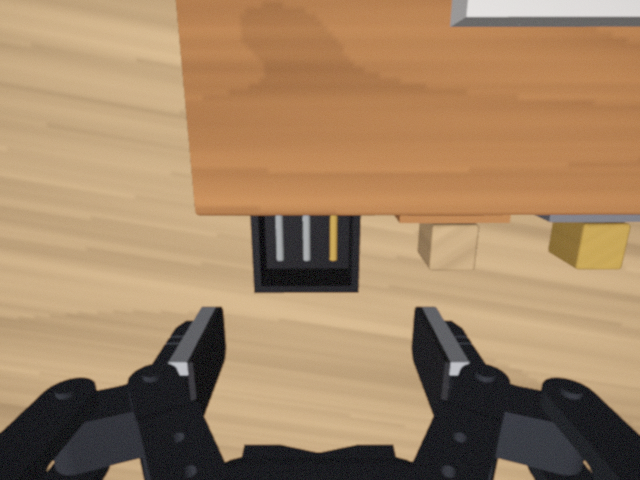

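The wrist view shows the tail's top corners at (255,291) and (358,291), and the riser's front left roof corner at (196,213).

```bash
python3 - <<'E'
from h import *
T=np.load('pics/w2.npz')['T']
a=np.radians(10); B=np.array([[np.cos(a),np.sin(a),0],[-np.sin(a),np.cos(a),0],[0,0,1]]); o=np.array([.65312,-.01969,0])
f=lambda uv,z: np.round((ray('wrist',uv,z,T)-o)@B.T*1000,1).tolist()
print('tail',f([(255,291),(358,291)],.03)); print('roof',f([(196,213),(639,213.5),(178,0)],.064))
E
```

```text
tail [[-50.7, 104.7, 30.0], [-50.8, 49.7, 30.0]]
roof [[0.3, 122.4, 64.0], [-0.0, -64.0, 64.0], [79.7, 122.0, 64.0]]
```

Emit:
{"fn": "send_rows", "kwargs": {
  "steps": [
    {"tx":-0.2,"ty":-0.6,"tz":2,"ax":0,"ay":0,"az":0,"jaw":0.6},
    {"tx":0,"ty":0,"tz":3,"ax":0,"ay":0,"az":0,"jaw":0.6},
    {"tx":0,"ty":0,"tz":2,"ax":0,"ay":0,"az":0,"jaw":0.6},
    {"tx":0,"ty":0,"tz":0,"ax":0,"ay":0,"az":0,"jaw":0.6}
  ]
}}

```text
time_s: 6.88
eef_pos: [0.6035, 0.0436, 0.0941]
tcp_rot: [[0.986, 0.169, 0.004], [0.169, -0.986, -0.004], [0.003, 0.005, -1.0]]
contact_force: [-0.1, 1.0, 0.3]
width: 0.068
```

```bash
python3 st.py
```

```text
t 6.88 pos [0.6035 0.0436 0.0941] yaw 9.74 z [ 0.004 -0.004 -1.   ] w 0.0680 F [-0.1  1.   0.3] q [-0.07  0.48 -0.2   0.89 -0.    2.91]
riser mm [-37.8  71.   94.1]
```

Emit:
{"fn": "send_rows", "kwargs": {
  "steps": [
    {"tx":0.2,"ty":-0.6,"tz":-0.8,"ax":0.2,"ay":-0.2,"az":-0.3,"jaw":0.6},
    {"tx":0,"ty":0,"tz":0,"ax":0,"ay":0,"az":0,"jaw":0.6}
  ]
}}

```text
time_s: 7.12
eef_pos: [0.6053, 0.0489, 0.1047]
tcp_rot: [[0.985, 0.173, 0.002], [0.173, -0.985, -0.001], [0.002, 0.002, -1.0]]
contact_force: [0.2, -0.2, 0.9]
width: 0.0684
```

```bash
python3 st.py
```

```text
t 7.12 pos [0.6053 0.0489 0.1047] yaw 9.96 z [ 0.002 -0.001 -1.   ] w 0.0684 F [ 0.2 -0.2  0.9] q [-0.06  0.47 -0.18  0.91 -0.    2.91]
riser mm [-35.2  75.9 104.7]
```

Emit:
{"fn": "send_rows", "kwargs": {
  "steps": [
    {"tx":0,"ty":-0.15,"tz":1.5,"ax":0,"ay":0,"az":0,"jaw":0.6},
    {"tx":0,"ty":0,"tz":1.5,"ax":0,"ay":0,"az":0,"jaw":0.6},
    {"tx":0,"ty":0,"tz":0.2,"ax":0,"ay":0,"az":0,"jaw":0.6},
    {"tx":0,"ty":0,"tz":0,"ax":0,"ay":0,"az":0,"jaw":0.6}
  ]
}}

```text
time_s: 7.62
eef_pos: [0.6051, 0.0505, 0.071]
tcp_rot: [[0.985, 0.173, 0.003], [0.173, -0.985, -0.002], [0.003, 0.002, -1.0]]
contact_force: [0.2, -0.6, 0.5]
width: 0.0685
```

```bash
python3 st.py
```

```text
t 7.62 pos [0.6051 0.0505 0.071 ] yaw 9.99 z [ 0.003 -0.002 -1.   ] w 0.0685 F [ 0.2 -0.6  0.5] q [-0.05  0.51 -0.22  0.84 -0.    2.91]
riser mm [-35.1  77.5  71. ]
```

Emit:
{"fn": "send_rows", "kwargs": {
  "steps": [
    {"tx":0,"ty":0,"tz":-0.3,"ax":0,"ay":0,"az":0,"jaw":0.3},
    {"tx":0,"ty":0,"tz":0,"ax":0,"ay":0,"az":0,"jaw":0},
    {"tx":0,"ty":0,"tz":0,"ax":0,"ay":0,"az":0,"jaw":0},
    {"tx":0,"ty":0,"tz":0,"ax":0,"ay":0,"az":0,"jaw":0}
  ]
}}

```text
time_s: 8.12
eef_pos: [0.605, 0.0505, 0.0741]
tcp_rot: [[0.985, 0.173, 0.002], [0.173, -0.985, -0.002], [0.002, 0.002, -1.0]]
contact_force: [-0.1, -0.1, -2.4]
width: 0.0552
```

```bash
python3 st.py
```

```text
t 8.12 pos [0.605  0.0505 0.0741] yaw 9.99 z [ 0.002 -0.002 -1.   ] w 0.0552 F [-0.1 -0.1 -2.4] q [-0.05  0.5  -0.22  0.85 -0.    2.91]
riser mm [-35.2  77.5  74.1]
```

Emit:
{"fn": "send_rows", "kwargs": {
  "steps": [
    {"tx":-1,"ty":0,"tz":0,"ax":0,"ay":0,"az":0,"jaw":0},
    {"tx":-2,"ty":0,"tz":0,"ax":0,"ay":0,"az":0,"jaw":0},
    {"tx":-2.5,"ty":0,"tz":0,"ax":0,"ay":0,"az":0,"jaw":0},
    {"tx":-2.5,"ty":0,"tz":0,"ax":0,"ay":0,"az":0,"jaw":0}
  ]
}}

```text
time_s: 8.62
eef_pos: [0.5236, 0.0363, 0.0738]
tcp_rot: [[0.985, 0.174, 0.003], [0.174, -0.985, -0.002], [0.003, 0.002, -1.0]]
contact_force: [0.6, -0.0, -2.3]
width: 0.0551
```

```bash
python3 st.py
```

```text
t 8.62 pos [0.5236 0.0363 0.0738] yaw 10.01 z [ 0.003 -0.002 -1.   ] w 0.0551 F [ 0.6 -0.  -2.3] q [-0.09  0.39 -0.43  0.75 -0.    2.88]
riser mm [-117.8   77.6   73.8]
```

Emit:
{"fn": "send_rows", "kwargs": {
  "steps": [
    {"tx":-2.5,"ty":0,"tz":0,"ax":0,"ay":0,"az":0,"jaw":0},
    {"tx":-2.5,"ty":0,"tz":0,"ax":0,"ay":0,"az":0,"jaw":0},
    {"tx":-2.5,"ty":0,"tz":0,"ax":0,"ay":0,"az":0,"jaw":0},
    {"tx":-2,"ty":0,"tz":0,"ax":0,"ay":0,"az":0,"jaw":0},
    {"tx":-1,"ty":0,"tz":0,"ax":0,"ay":0,"az":0,"jaw":0},
    {"tx":0,"ty":0,"tz":0,"ax":0,"ay":0,"az":0,"jaw":0}
  ]
}}

```text
time_s: 9.38
eef_pos: [0.4121, 0.0175, 0.0742]
tcp_rot: [[0.985, 0.173, 0.004], [0.173, -0.985, -0.002], [0.003, 0.002, -1.0]]
contact_force: [0.3, 0.4, -3.6]
width: 0.0552
```

```bash
python3 - <<'E'
from h import *
from st import rel
rel(None); s=bot.observe(); T=wristT(s)
p,d=read_camera('wrist'); cv2.imwrite('pics/w3.png',p[...,::-1]); np.savez('pics/w3.npz',p=p,d=d,T=T)
E
```

```text
t 9.38 pos [0.4121 0.0175 0.0742] yaw 9.98 z [ 0.004 -0.002 -1.   ] w 0.0552 F [ 0.3  0.4 -3.6] q [-0.16  0.24 -0.68  0.65 -0.    2.81]
riser mm [-230.9   78.4   74.2]
```

View pics/w3.png

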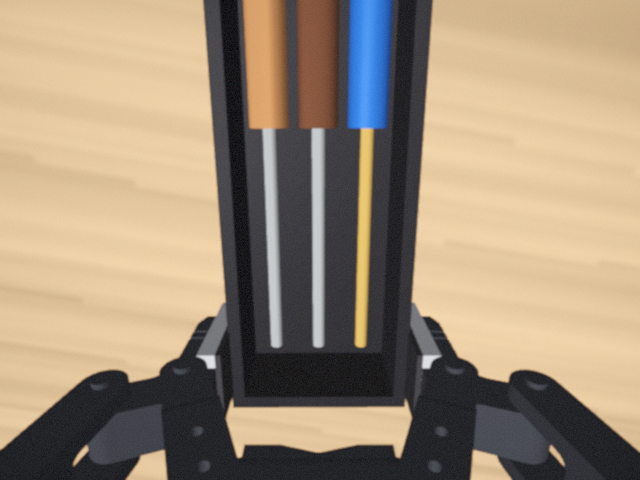

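The tray is fully out and straight in the jaws, with the tail edge at row 403. Next I slide the open jaws to mid-tray and regrip.

Emit:
{"fn": "send_rows", "kwargs": {
  "steps": [
    {"tx":0,"ty":0,"tz":0,"ax":0,"ay":0,"az":0,"jaw":0.6},
    {"tx":0,"ty":0,"tz":0,"ax":0,"ay":0,"az":0,"jaw":0.6},
    {"tx":1,"ty":0,"tz":-0.2,"ax":0,"ay":0,"az":0,"jaw":0.6},
    {"tx":2,"ty":0,"tz":0,"ax":0,"ay":0,"az":0,"jaw":0.6},
    {"tx":2,"ty":0,"tz":0,"ax":0,"ay":0,"az":0,"jaw":0.6},
    {"tx":1.5,"ty":0,"tz":0,"ax":0,"ay":0,"az":0,"jaw":0.6}
  ]
}}

```text
time_s: 10.18
eef_pos: [0.4831, 0.0293, 0.0778]
tcp_rot: [[0.985, 0.173, 0.009], [0.173, -0.985, -0.002], [0.008, 0.004, -1.0]]
contact_force: [-0.6, -1.2, 0.2]
width: 0.0684
```

```bash
python3 st.py
```

```text
t 10.18 pos [0.4831 0.0293 0.0778] yaw 9.98 z [ 0.009 -0.002 -1.   ] w 0.0684 F [-0.6 -1.2  0.2] q [-0.11  0.33 -0.52  0.71 -0.    2.85]
riser mm [-159.    77.8   77.8]
```

Emit:
{"fn": "send_rows", "kwargs": {
  "steps": [
    {"tx":-0.4,"ty":0,"tz":0.4,"ax":0.2,"ay":-0.5,"az":0,"jaw":0.5},
    {"tx":0,"ty":0,"tz":0,"ax":0,"ay":0,"az":0,"jaw":0},
    {"tx":0,"ty":0,"tz":0,"ax":0,"ay":0,"az":0,"jaw":0},
    {"tx":0,"ty":0,"tz":0,"ax":0,"ay":0,"az":0,"jaw":0}
  ]
}}

```text
time_s: 10.68
eef_pos: [0.4788, 0.0287, 0.0732]
tcp_rot: [[0.985, 0.174, -0.002], [0.174, -0.985, 0.0], [-0.002, -0.001, -1.0]]
contact_force: [1.7, 0.4, -1.0]
width: 0.0547
```

Emit:
{"fn": "send_rows", "kwargs": {
  "steps": [
    {"tx":0,"ty":0,"tz":-0.1,"ax":0,"ay":0,"az":-5,"jaw":0},
    {"tx":0,"ty":0,"tz":0,"ax":0,"ay":0,"az":-8,"jaw":0},
    {"tx":0,"ty":0,"tz":0,"ax":0,"ay":0,"az":-10,"jaw":0}
  ]
}}

```text
time_s: 11.05
eef_pos: [0.4767, 0.0286, 0.0735]
tcp_rot: [[0.833, 0.553, -0.005], [0.553, -0.833, 0.0], [-0.004, -0.003, -1.0]]
contact_force: [0.0, 1.0, -4.2]
width: 0.0551
```

```bash
python3 st.py
```

```text
t 11.05 pos [0.4767 0.0286 0.0735] yaw 33.61 z [-0.005  0.    -1.   ] w 0.0551 F [ 0.   1.  -4.2] q [-0.12  0.33 -0.53  0.71 -0.    2.44]
riser mm [-165.4   78.2   73.5]
```

Emit:
{"fn": "send_rows", "kwargs": {
  "steps": [
    {"tx":0,"ty":0,"tz":0,"ax":0,"ay":0.2,"az":-10.5,"jaw":0},
    {"tx":0,"ty":0,"tz":0,"ax":0,"ay":0,"az":-10.5,"jaw":0},
    {"tx":0,"ty":0,"tz":0,"ax":0,"ay":0,"az":-10.5,"jaw":0},
    {"tx":0,"ty":0,"tz":0,"ax":0,"ay":0,"az":-10.5,"jaw":0},
    {"tx":0,"ty":0,"tz":0,"ax":0,"ay":0,"az":-10.5,"jaw":0},
    {"tx":0,"ty":0,"tz":0,"ax":0,"ay":0,"az":-10.5,"jaw":0},
    {"tx":0,"ty":0,"tz":0,"ax":0,"ay":0,"az":-10.5,"jaw":0}
  ]
}}

```text
time_s: 11.92
eef_pos: [0.4722, 0.0273, 0.0734]
tcp_rot: [[-0.323, 0.946, -0.008], [0.946, 0.323, -0.001], [0.002, -0.008, -1.0]]
contact_force: [-1.2, -0.9, 0.6]
width: 0.0551
```

```bash
python3 st.py
```

```text
t 11.93 pos [0.4722 0.0273 0.0734] yaw 108.83 z [-0.008 -0.001 -1.   ] w 0.0551 F [-1.2 -0.9  0.6] q [-0.12  0.33 -0.54  0.71 -0.    1.12]
riser mm [-170.1   77.7   73.4]
```

Emit:
{"fn": "send_rows", "kwargs": {
  "steps": [
    {"tx":0,"ty":0,"tz":0,"ax":-0.4,"ay":0,"az":-10.5,"jaw":0},
    {"tx":0,"ty":0,"tz":0,"ax":0,"ay":0,"az":-10.5,"jaw":0},
    {"tx":0,"ty":0,"tz":0,"ax":0,"ay":0,"az":-10.5,"jaw":0},
    {"tx":0,"ty":0,"tz":0,"ax":0,"ay":0,"az":-10.5,"jaw":0},
    {"tx":0,"ty":0,"tz":0,"ax":0,"ay":0,"az":-10.5,"jaw":0},
    {"tx":0,"ty":0,"tz":0,"ax":0,"ay":0,"az":-10.5,"jaw":0},
    {"tx":0,"ty":0,"tz":0,"ax":0,"ay":0,"az":-10.5,"jaw":0},
    {"tx":0,"ty":0,"tz":0,"ax":0,"ay":0,"az":-4,"jaw":0}
  ]
}}

```text
time_s: 12.92
eef_pos: [0.4686, 0.0252, 0.0736]
tcp_rot: [[-0.99, -0.143, -0.005], [-0.143, 0.99, -0.003], [0.005, -0.002, -1.0]]
contact_force: [0.6, -1.0, -2.0]
width: 0.055
```

```bash
python3 st.py
```

```text
t 12.93 pos [0.4686 0.0252 0.0736] yaw -171.76 z [-0.005 -0.003 -1.   ] w 0.0550 F [ 0.6 -1.  -2. ] q [-0.12  0.32 -0.55  0.71 -0.   -0.27]
riser mm [-173.9   76.2   73.6]
```

Emit:
{"fn": "send_rows", "kwargs": {
  "steps": [
    {"tx":-0.8,"ty":0.1,"tz":0,"ax":0,"ay":0.2,"az":-1.7,"jaw":0},
    {"tx":-1.5,"ty":0,"tz":0,"ax":0,"ay":0,"az":0,"jaw":0},
    {"tx":-1.5,"ty":0,"tz":0,"ax":0,"ay":0,"az":0,"jaw":0},
    {"tx":-0.5,"ty":0,"tz":0,"ax":0,"ay":0,"az":0,"jaw":0},
    {"tx":0,"ty":0,"tz":0,"ax":0,"ay":0,"az":0,"jaw":0}
  ]
}}

```text
time_s: 13.55
eef_pos: [0.5138, 0.034, 0.0735]
tcp_rot: [[-0.985, -0.171, -0.008], [-0.171, 0.985, -0.003], [0.009, -0.002, -1.0]]
contact_force: [-3.5, -0.9, 4.3]
width: 0.055
```

```bash
python3 - <<'E'
from h import *
from st import rel
rel(None)
p,d=read_camera('top'); np.savez('pics/t4.npz',p=p,d=d); cv2.imwrite('pics/t4.png',cv2.resize(p[130:350,240:440],(720,792))[:600,:,::-1])
E
```

```text
t 13.55 pos [0.5138 0.034  0.0735] yaw -170.18 z [-0.008 -0.003 -1.   ] w 0.0550 F [-3.5 -0.9  4.3] q [-0.1   0.38 -0.44  0.75 -0.   -0.27]
riser mm [-127.9   77.1   73.5]
```

View pics/t4.png

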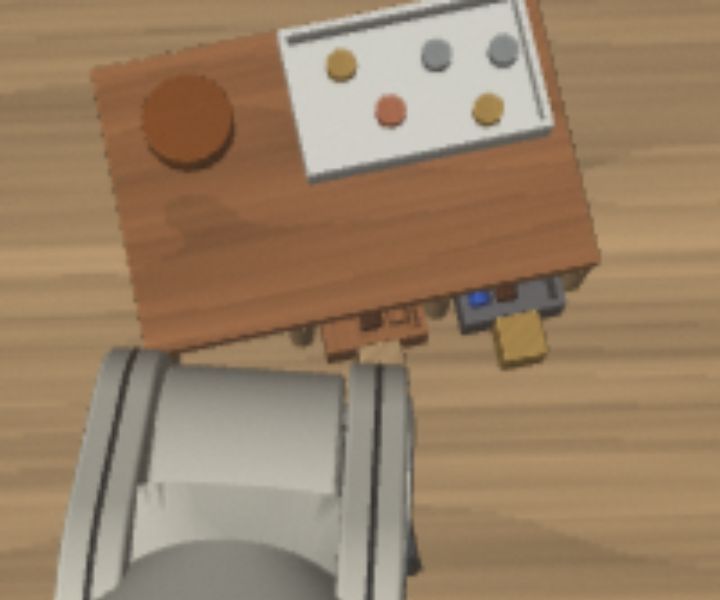

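The arm hides the tray from above, but the brown and grey drawers are still where they were. I correct the small tilt and push on gently.

Emit:
{"fn": "send_rows", "kwargs": {
  "steps": [
    {"tx":-0.5,"ty":0.03,"tz":0,"ax":0,"ay":-0.5,"az":0.1,"jaw":0},
    {"tx":-1,"ty":0,"tz":0,"ax":0,"ay":0,"az":0,"jaw":0},
    {"tx":-1,"ty":0,"tz":0,"ax":0,"ay":0,"az":0,"jaw":0},
    {"tx":-1,"ty":0,"tz":0,"ax":0,"ay":0,"az":0,"jaw":0},
    {"tx":-1,"ty":0,"tz":0,"ax":0,"ay":0,"az":0,"jaw":0},
    {"tx":-0.8,"ty":0,"tz":0,"ax":0,"ay":0,"az":0,"jaw":0}
  ]
}}

```text
time_s: 14.35
eef_pos: [0.5682, 0.0438, 0.0732]
tcp_rot: [[-0.986, -0.168, -0.001], [-0.168, 0.986, -0.001], [0.001, -0.001, -1.0]]
contact_force: [-4.0, -1.0, 4.8]
width: 0.055
```

```bash
python3 st.py
```

```text
t 14.35 pos [0.5682 0.0438 0.0732] yaw -170.31 z [-0.001 -0.001 -1.   ] w 0.0550 F [-4.  -1.   4.8] q [-0.07  0.45 -0.31  0.8  -0.   -0.24]
riser mm [-72.6  77.3  73.2]
```

Emit:
{"fn": "send_rows", "kwargs": {
  "steps": [
    {"tx":-1,"ty":0,"tz":0,"ax":0,"ay":0,"az":-0.3,"jaw":0},
    {"tx":-1,"ty":0,"tz":0,"ax":0,"ay":0,"az":0,"jaw":0},
    {"tx":-0.5,"ty":0,"tz":0,"ax":0,"ay":0,"az":0,"jaw":0},
    {"tx":0,"ty":0,"tz":0,"ax":0,"ay":0,"az":0,"jaw":0}
  ]
}}

```text
time_s: 14.85
eef_pos: [0.5954, 0.0485, 0.0732]
tcp_rot: [[-0.985, -0.174, -0.0], [-0.174, 0.985, -0.001], [0.0, -0.001, -1.0]]
contact_force: [-0.5, -0.5, 2.7]
width: 0.0551
```

```bash
python3 st.py
```

```text
t 14.85 pos [0.5954 0.0485 0.0732] yaw -169.97 z [-0.    -0.001 -1.   ] w 0.0551 F [-0.5 -0.5  2.7] q [-0.06  0.49 -0.24  0.83 -0.   -0.23]
riser mm [-45.   77.2  73.2]
```

Emit:
{"fn": "send_rows", "kwargs": {
  "steps": [
    {"tx":0,"ty":0,"tz":0,"ax":0,"ay":0,"az":0,"jaw":0.6},
    {"tx":0,"ty":0,"tz":0,"ax":0,"ay":0,"az":0,"jaw":0.6},
    {"tx":2,"ty":0,"tz":-0.3,"ax":0,"ay":0,"az":0,"jaw":0.6},
    {"tx":2.5,"ty":0,"tz":0,"ax":0,"ay":0,"az":0,"jaw":0.6},
    {"tx":2,"ty":0,"tz":0,"ax":0,"ay":0,"az":0,"jaw":0.6},
    {"tx":1,"ty":0,"tz":0,"ax":0,"ay":0,"az":0,"jaw":0.6},
    {"tx":0,"ty":0,"tz":0,"ax":0,"ay":0,"az":0,"jaw":0.6}
  ]
}}

```text
time_s: 15.72
eef_pos: [0.5197, 0.035, 0.076]
tcp_rot: [[-0.985, -0.174, 0.002], [-0.174, 0.985, -0.002], [-0.001, -0.002, -1.0]]
contact_force: [0.3, 0.5, -0.9]
width: 0.0684
```

```bash
python3 - <<'E'
from h import *
from st import rel
rel(None); s=bot.observe(); T=wristT(s)
p,d=read_camera('wrist'); cv2.imwrite('pics/w5.png',p[...,::-1]); np.savez('pics/w5.npz',p=p,d=d,T=T)
E
```

```text
t 15.72 pos [0.5197 0.035  0.076 ] yaw -170.00 z [ 0.002 -0.002 -1.   ] w 0.0684 F [ 0.3  0.5 -0.9] q [-0.09  0.38 -0.43  0.75 -0.   -0.27]
riser mm [-121.9   77.    76. ]
```

View pics/w5.png

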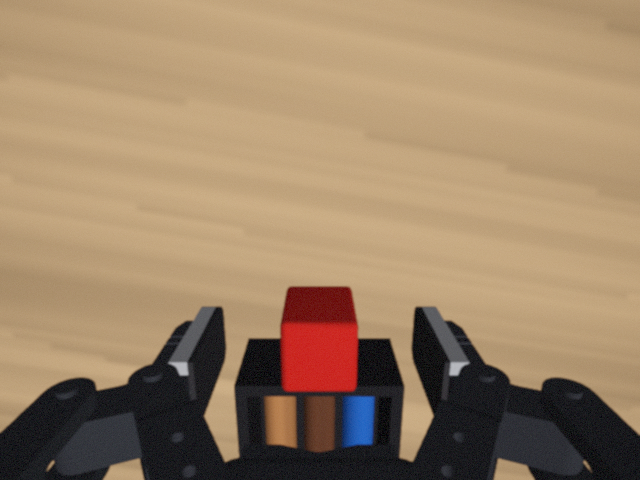

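The red pull is centred between the jaws: tip top edge at row 322, root at row 390, columns 281 to 357.

```bash
python3 - <<'E'
from h import *
T=np.load('pics/w5.npz')['T']
a=np.radians(10); B=np.array([[np.cos(a),np.sin(a),0],[-np.sin(a),np.cos(a),0],[0,0,1]]); o=np.array([.65312,-.01969,0])
f=lambda uv,z: np.round((ray('wrist',uv,z,T)-o)@B.T*1000,1).tolist()
print('tip',f([(281,322),(357,322)],.034),'root',f([(281,390),(357,390)],.034),'front',f([(237,387),(402,387)],.03))
E
```

```text
tip [[-137.3, 65.9, 34.0], [-137.3, 88.8, 34.0]] root [[-113.1, 65.3, 34.0], [-113.1, 89.4, 34.0]] front [[-111.2, 50.4, 30.0], [-111.3, 104.6, 30.0]]
```

Emit:
{"fn": "send_rows", "kwargs": {
  "steps": [
    {"tx":0.45,"ty":0.03,"tz":-0.1,"ax":0,"ay":0.1,"az":0,"jaw":0.6},
    {"tx":0,"ty":0,"tz":0,"ax":0,"ay":0,"az":0,"jaw":0.2}
  ]
}}

```text
time_s: 16.02
eef_pos: [0.5166, 0.0346, 0.0771]
tcp_rot: [[-0.985, -0.174, 0.001], [-0.174, 0.985, -0.002], [-0.001, -0.002, -1.0]]
contact_force: [0.3, 0.7, -1.1]
width: 0.0522
```

```bash
python3 st.py
```

```text
t 16.02 pos [0.5166 0.0346 0.0771] yaw -169.98 z [ 0.001 -0.002 -1.   ] w 0.0522 F [ 0.3  0.7 -1.1] q [-0.09  0.38 -0.44  0.75 -0.   -0.27]
riser mm [-125.    77.1   77.1]
```

Emit:
{"fn": "send_rows", "kwargs": {
  "steps": [
    {"tx":0.15,"ty":0,"tz":0,"ax":0,"ay":0,"az":0,"jaw":-0.2},
    {"tx":0,"ty":0,"tz":0,"ax":0,"ay":0,"az":0,"jaw":-0.8},
    {"tx":0,"ty":0,"tz":0,"ax":0,"ay":0,"az":0,"jaw":-0.8},
    {"tx":0,"ty":0,"tz":0,"ax":0,"ay":0,"az":0,"jaw":-0.8},
    {"tx":-0.8,"ty":0,"tz":0,"ax":0,"ay":0,"az":0,"jaw":-0.8},
    {"tx":-1.5,"ty":0,"tz":0,"ax":0,"ay":0,"az":0,"jaw":-0.8}
  ]
}}

```text
time_s: 16.77
eef_pos: [0.5376, 0.0384, 0.0772]
tcp_rot: [[-0.985, -0.174, -0.001], [-0.174, 0.985, -0.002], [0.001, -0.002, -1.0]]
contact_force: [-2.6, 0.7, 1.7]
width: 0.0232
```

```bash
python3 st.py
```

```text
t 16.77 pos [0.5376 0.0384 0.0772] yaw -169.99 z [-0.001 -0.002 -1.   ] w 0.0232 F [-2.6  0.7  1.7] q [-0.08  0.41 -0.38  0.78 -0.   -0.26]
riser mm [-103.7   77.3   77.2]
```

Emit:
{"fn": "send_rows", "kwargs": {
  "steps": [
    {"tx":-1.5,"ty":0,"tz":0,"ax":0,"ay":0,"az":0,"jaw":-0.8},
    {"tx":-1.5,"ty":0,"tz":0,"ax":0,"ay":0,"az":0,"jaw":-0.8},
    {"tx":-1.5,"ty":0,"tz":0,"ax":0,"ay":0,"az":0,"jaw":-0.8},
    {"tx":-1.5,"ty":0,"tz":0,"ax":0,"ay":0,"az":0,"jaw":-0.8}
  ]
}}

```text
time_s: 17.27
eef_pos: [0.6009, 0.0497, 0.0772]
tcp_rot: [[-0.985, -0.174, -0.001], [-0.174, 0.985, -0.002], [0.002, -0.002, -1.0]]
contact_force: [-3.3, -1.1, 5.5]
width: 0.0232
```

```bash
python3 st.py
```

```text
t 17.27 pos [0.6009 0.0497 0.0772] yaw -169.98 z [-0.001 -0.002 -1.   ] w 0.0232 F [-3.3 -1.1  5.5] q [-0.06  0.5  -0.22  0.85 -0.   -0.23]
riser mm [-39.3  77.4  77.2]
```

About 15 mm is left, so I take small steps.

Emit:
{"fn": "send_rows", "kwargs": {
  "steps": [
    {"tx":-0.6,"ty":0,"tz":0,"ax":0,"ay":0,"az":0,"jaw":-0.8},
    {"tx":-0.4,"ty":0,"tz":0,"ax":0,"ay":0,"az":0,"jaw":-0.8},
    {"tx":-0.2,"ty":0,"tz":0,"ax":0,"ay":0,"az":0,"jaw":-0.8}
  ]
}}

```text
time_s: 17.65
eef_pos: [0.6146, 0.0523, 0.0772]
tcp_rot: [[-0.985, -0.174, -0.003], [-0.174, 0.985, -0.003], [0.003, -0.002, -1.0]]
contact_force: [-11.9, -3.3, 13.1]
width: 0.023
```

```bash
python3 st.py
```

```text
t 17.65 pos [0.6146 0.0523 0.0772] yaw -169.96 z [-0.003 -0.003 -1.   ] w 0.0230 F [-11.9  -3.3  13.1] q [-0.05  0.52 -0.19  0.87 -0.   -0.23]
riser mm [-25.4  77.6  77.2]
```

Emit:
{"fn": "send_rows", "kwargs": {
  "steps": [
    {"tx":-0.15,"ty":0,"tz":-0.03,"ax":0,"ay":-0.2,"az":0,"jaw":-0.8},
    {"tx":-0.1,"ty":0,"tz":0,"ax":0,"ay":0,"az":0,"jaw":-0.8}
  ]
}}

```text
time_s: 17.9
eef_pos: [0.6148, 0.0523, 0.0772]
tcp_rot: [[-0.985, -0.174, -0.006], [-0.174, 0.985, -0.004], [0.007, -0.003, -1.0]]
contact_force: [-9.3, -2.2, 9.1]
width: 0.0232
```

```bash
python3 st.py
```

```text
t 17.90 pos [0.6148 0.0523 0.0772] yaw -169.98 z [-0.006 -0.004 -1.   ] w 0.0232 F [-9.3 -2.2  9.1] q [-0.05  0.52 -0.18  0.88 -0.   -0.22]
riser mm [-25.2  77.6  77.2]
```

Emit:
{"fn": "send_rows", "kwargs": {
  "steps": [
    {"tx":0,"ty":0,"tz":0,"ax":0,"ay":0,"az":0,"jaw":-0.2},
    {"tx":0,"ty":0,"tz":0,"ax":0,"ay":0,"az":0,"jaw":0},
    {"tx":0,"ty":0,"tz":0,"ax":0,"ay":0,"az":0,"jaw":0},
    {"tx":0,"ty":0,"tz":-2,"ax":0,"ay":0,"az":0,"jaw":0},
    {"tx":0,"ty":0,"tz":-4,"ax":0,"ay":0.3,"az":0,"jaw":0},
    {"tx":1,"ty":0,"tz":-4,"ax":0,"ay":0,"az":0,"jaw":0},
    {"tx":0,"ty":0,"tz":0,"ax":0,"ay":0,"az":0,"jaw":0}
  ]
}}

```text
time_s: 18.77
eef_pos: [0.6078, 0.0514, 0.1787]
tcp_rot: [[-0.985, -0.174, -0.011], [-0.174, 0.985, -0.004], [0.011, -0.002, -1.0]]
contact_force: [0.1, -0.1, -0.5]
width: 0.0429
```

```bash
python3 - <<'E'
from h import *
from st import rel
rel(None); s=bot.observe(); T=wristT(s)
p,d=read_camera('wrist'); cv2.imwrite('pics/w6.png',p[...,::-1]); np.savez('pics/w6.npz',p=p,d=d,T=T)
E
```

```text
t 18.77 pos [0.6078 0.0514 0.1787] yaw -169.95 z [-0.011 -0.004 -1.   ] w 0.0429 F [ 0.1 -0.1 -0.5] q [-0.05  0.42 -0.06  1.1  -0.   -0.23]
riser mm [-32.3  77.9 178.7]
```

View pics/w6.png

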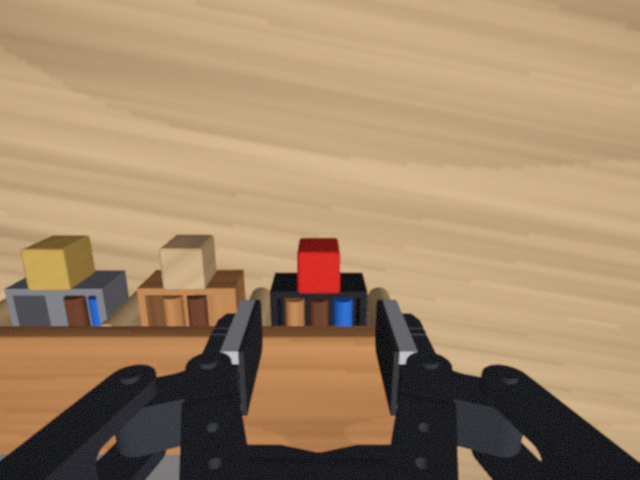

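The red pull sticks out in front, with its tip edge near row 251 and the front rim near row 291. The roof edge is near row 334. The other two drawers look undisturbed.

```bash
python3 - <<'E'
from h import *
D=np.load('pics/w6.npz'); T=D['T']; p=D['p']
for c in (283,319,345): print(c,[tuple(x) for x in p[232:344:2,c].tolist()])
a=np.radians(10); B=np.array([[np.cos(a),np.sin(a),0],[-np.sin(a),np.cos(a),0],[0,0,1]]); o=np.array([.65312,-.01969,0])
f=lambda uv,z: np.round((ray('wrist',uv,z,T)-o)@B.T*1000,1).tolist()
for r in (248,250,252,254,256): print('tip',r,f([(319,r)],.034))
for r in (286,288,290,292,294): print('rim',r,f([(280,r)],.03))
for r in (325,327,330,333,336): print('roof',r,f([(319,r)],.064))
print('C rim brown/grey', f([(190,290),(65,291)],.03))
E
```

```text
283 [(200, 169, 133), (202, 172, 132), (207, 175, 137), (208, 179, 138), (211, 181, 140), (208, 178, 140), (206, 177, 139), (206, 176, 138), (204, 176, 137), (199, 171, 131), (198, 169, 130), (196, 168, 128), (195, 167, 127), (201, 174, 133), (208, 179, 139), (210, 182, 141), (207, 177, 139), (207, 179, 140), (204, 174, 134), (201, 170, 131), (153, 129, 97), (31, 27, 23), (16, 18, 20), (14, 15, 18), (17, 17, 14), (22, 18, 21), (25, 23, 24), (26, 22, 27), (16, 23, 22), (25, 24, 25), (34, 35, 37), (36, 39, 39), (44, 42, 44), (43, 41, 41), (53, 45, 47), (44, 43, 45), (51, 45, 50), (49, 48, 44), (47, 40, 40), (49, 42, 46), (40, 39, 41), (44, 42, 44), (45, 43, 43), (46, 40, 45), (44, 43, 44), (40, 44, 45), (41, 41, 42), (92, 64, 44), (99, 63, 40), (106, 71, 42), (105, 73, 43), (112, 75, 49), (132, 89, 52), (176, 124, 81), (185, 132, 85), (190, 136, 85)]
319 [(199, 172, 131), (197, 169, 129), (195, 166, 127), (141, 83, 62), (114, 22, 24), (113, 8, 8), (117, 23, 19), (117, 24, 23), (120, 26, 28), (121, 12, 14), (175, 28, 22), (210, 45, 38), (216, 49, 40), (215, 47, 45), (215, 42, 40), (214,
[... 1301 characters left out ...]
209), (46, 113, 208), (46, 113, 208), (50, 114, 207), (93, 84, 142), (101, 65, 38), (107, 70, 44), (107, 72, 42), (110, 74, 49), (135, 92, 58), (171, 120, 77), (176, 122, 79), (186, 131, 86)]
tip 248 [[-38.2, 78.0, 34.0]]
tip 250 [[-37.1, 78.0, 34.0]]
tip 252 [[-35.9, 78.0, 34.0]]
tip 254 [[-34.8, 78.0, 34.0]]
tip 256 [[-33.6, 78.0, 34.0]]
rim 286 [[-14.2, 55.8, 30.0]]
rim 288 [[-12.9, 55.8, 30.0]]
rim 290 [[-11.7, 55.8, 30.0]]
rim 292 [[-10.5, 55.7, 30.0]]
rim 294 [[-9.2, 55.7, 30.0]]
roof 325 [[-7.9, 78.1, 64.0]]
roof 327 [[-6.8, 78.1, 64.0]]
roof 330 [[-5.1, 78.1, 64.0]]
roof 333 [[-3.4, 78.1, 64.0]]
roof 336 [[-1.7, 78.1, 64.0]]
C rim brown/grey [[-11.6, 4.3, 30.0], [-10.9, -67.3, 30.0]]
```

Bias-corrected against the roof edge, the tip is at about -34.5 mm and the rim at about -9.5 mm; home would be -35 and -10. The tray is therefore home within measurement error. A gentle nudge on the pull tip with shut fingers will confirm it.

Emit:
{"fn": "send_rows", "kwargs": {
  "steps": [
    {"tx":3.3,"ty":0,"tz":0,"ax":0.1,"ay":-0.6,"az":0,"jaw":-1},
    {"tx":0,"ty":0,"tz":2,"ax":0,"ay":0,"az":0,"jaw":-1},
    {"tx":0,"ty":0,"tz":3,"ax":0,"ay":0,"az":0,"jaw":-1},
    {"tx":0,"ty":0,"tz":2.5,"ax":0,"ay":0,"az":0,"jaw":-1},
    {"tx":0,"ty":0,"tz":0.5,"ax":0,"ay":0,"az":0,"jaw":-1},
    {"tx":0,"ty":0,"tz":0,"ax":0,"ay":0,"az":0,"jaw":-1}
  ]
}}

```text
time_s: 19.58
eef_pos: [0.5726, 0.0455, 0.0899]
tcp_rot: [[-0.985, -0.175, -0.008], [-0.174, 0.985, -0.003], [0.008, -0.002, -1.0]]
contact_force: [0.7, -1.1, 0.2]
width: -0.0
```

```bash
python3 st.py
```

```text
t 19.57 pos [0.5726 0.0455 0.0899] yaw -169.95 z [-0.008 -0.003 -1.   ] w -0.0000 F [ 0.7 -1.1  0.2] q [-0.07  0.45 -0.28  0.86 -0.   -0.24]
riser mm [-68.   78.2  89.9]
```

Emit:
{"fn": "send_rows", "kwargs": {
  "steps": [
    {"tx":-1,"ty":-0.05,"tz":0,"ax":0,"ay":-0.4,"az":0,"jaw":-1},
    {"tx":-0.6,"ty":0,"tz":0,"ax":0,"ay":0,"az":0,"jaw":-1},
    {"tx":-0.2,"ty":0,"tz":0,"ax":0,"ay":0,"az":0,"jaw":-1},
    {"tx":-0.2,"ty":0,"tz":0,"ax":0,"ay":0,"az":0,"jaw":-1}
  ]
}}

```text
time_s: 20.08
eef_pos: [0.5935, 0.0484, 0.0917]
tcp_rot: [[-0.985, -0.174, -0.001], [-0.174, 0.985, -0.003], [0.001, -0.003, -1.0]]
contact_force: [-13.8, -3.5, 7.1]
width: 0.0004
```

```bash
python3 st.py
```

```text
t 20.07 pos [0.5935 0.0484 0.0917] yaw -169.95 z [-0.001 -0.003 -1.   ] w 0.0004 F [-13.8  -3.5   7.1] q [-0.06  0.47 -0.23  0.87 -0.   -0.23]
riser mm [-46.8  77.4  91.7]
```

Emit:
{"fn": "send_rows", "kwargs": {
  "steps": [
    {"tx":-0.25,"ty":0,"tz":0,"ax":0,"ay":0,"az":0,"jaw":-1},
    {"tx":-0.25,"ty":0,"tz":0,"ax":0,"ay":0,"az":0,"jaw":-1}
  ]
}}

```text
time_s: 20.32
eef_pos: [0.5941, 0.0486, 0.0918]
tcp_rot: [[-0.985, -0.174, -0.01], [-0.174, 0.985, -0.006], [0.011, -0.004, -1.0]]
contact_force: [-11.0, -3.2, 8.3]
width: 0.0003
```

Emit:
{"fn": "send_rows", "kwargs": {
  "steps": [
    {"tx":1.5,"ty":0,"tz":0,"ax":0,"ay":0,"az":0,"jaw":-1},
    {"tx":3,"ty":0,"tz":-3,"ax":0,"ay":0,"az":0,"jaw":-1},
    {"tx":3,"ty":0,"tz":-5,"ax":0,"ay":0,"az":0,"jaw":-1},
    {"tx":4,"ty":-4,"tz":-4,"ax":0,"ay":0,"az":0,"jaw":-1},
    {"tx":3,"ty":-5,"tz":0,"ax":0,"ay":0,"az":0,"jaw":-1},
    {"tx":0,"ty":-5,"tz":0,"ax":0,"ay":0,"az":0,"jaw":-1},
    {"tx":0,"ty":-5,"tz":0,"ax":0,"ay":0,"az":0,"jaw":-1},
    {"tx":0,"ty":0,"tz":0,"ax":0,"ay":0,"az":0,"jaw":-1}
  ]
}}

```text
time_s: 21.32
eef_pos: [0.4865, -0.1636, 0.2168]
tcp_rot: [[-0.984, -0.176, -0.004], [-0.176, 0.984, -0.01], [0.006, -0.009, -1.0]]
contact_force: [-0.8, 1.6, 0.1]
width: -0.0002
```

```bash
python3 - <<'E'
from h import *
from st import rel
rel(None)
ps=[read_camera(n)[0] for n in ('top','scene')]
np.savez('pics/end.npz',t=ps[0],s=ps[1])
cv2.imwrite('pics/end.png',np.hstack([cv2.resize(ps[0][110:400,150:550],(800,580))])[...,::-1])
E
```

```text
t 21.32 pos [ 0.4865 -0.1636  0.2168] yaw -169.84 z [-0.004 -0.01  -1.   ] w -0.0002 F [-0.8  1.6  0.1] q [-0.48  0.24 -0.23  1.1  -0.01 -0.66]
riser mm [-189.1 -112.8  216.8]
```

View pics/end.png

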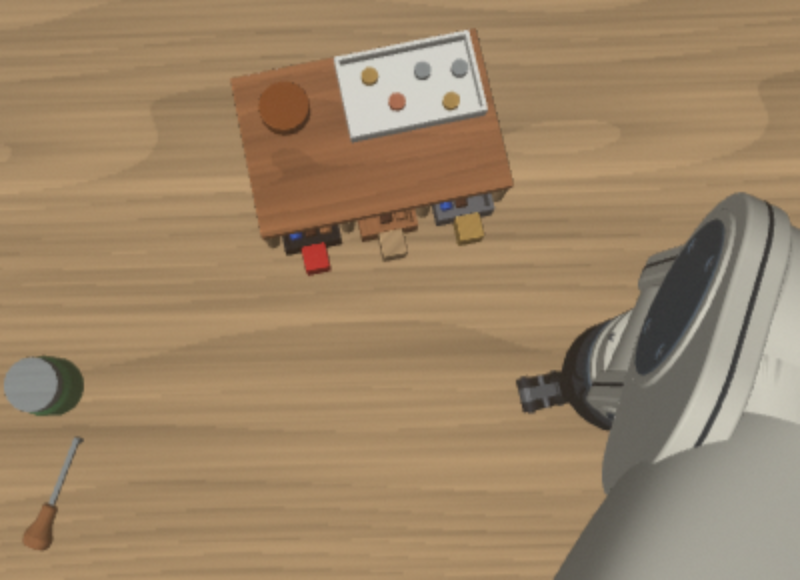

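The final top view shows the red pull out in front at (316,258). The drawers, jar and graver look unmoved. Last comes a numeric before/after check.

```bash
python3 - <<'E'
from h import *
a=np.load('pics/top0.npz')['p'].astype(int); e=np.load('pics/end.npz'); b=e['t'].astype(int); s0=np.load('pics/scene0.npz')['p']
for n,(r0,r1,c0,c1) in dict(brown=(212,245,330,360),grey=(202,235,365,402),jar=(280,325,145,200),graver=(325,390,155,200)).items():
    print(n,'mean abs diff',np.abs(a-b)[r0:r1,c0:c1].mean().round(2))
p=e['t']; red=(p[...,0]>150)&(p[...,1]<70); m,ce,st=blob(red); print('pull',ce,st)
ro=np.array([.65312,-.01969,0]);t=np.radians(10); B=np.array([[np.cos(t),np.sin(t),0],[-np.sin(t),np.cos(t),0],[0,0,1]])
print('pull top centre riser mm',((ray('top',ce,.034)-ro)@B.T*1000).round(1))
h=cv2.cvtColor(e['s'],cv2.COLOR_RGB2HSV); r=np.zeros((480,640),bool); r[220:300,140:250]=1
m,ce,st=blob(r&(h[...,0]>20)&(h[...,0]<34)&(h[...,1]>190)); print('tin lid scene',ce,st,ray('scene',ce,.05))
bot.job_done(); print('handed in',bot.observe()['time_s'])
E
```

```text
brown mean abs diff 2.64
grey mean abs diff 2.43
jar mean abs diff 2.63
graver mean abs diff 2.67
pull [307.17985612 237.84892086] [301 231  13  14 139]
pull top centre riser mm [[-22.3  75.5  34. ]]
tin lid scene [190.04958678 261.94214876] [181 255  20  15 242] [[ 0.53385545 -0.31334183  0.05      ]]
the job is handed in; nothing more can be done
the job is handed in; nothing more can be done
```

The job is done and handed in at about 21.4 s of the 67 s limit.

**What I did:** I set the tin on the cork mat, drew the tray fully out and turned it 180° on the bench. I then slid it into the same bay tail first and pushed it against the back stop.

**Last checks:**
- **Tray:** the centre of the pull measured 22.3 mm in front of the mouth and 75.5 mm across, against 22.5 and 76 when fully home. A final nudge commanded 5 mm, met 11 to 14 N and moved it only 0.6 mm, so it is on the stop. In an earlier wrist view the tip of the pull and the rim read about 1 mm farther out than home. The roof edge in that view was off by a similar amount, so I put this down to the camera.
- **Tin:** the lid is about 4 mm from the mat centre, where 27 mm is allowed. The wrist view after placing showed it upright and wholly on the mat.
- **Left alone:** the two other drawers, the jar and the graver show only image noise between the first and last pictures.
- **Forces:** the highest wrist reading I saw was about 18 N, and no check failed.

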